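Preset the stock tank's outlet valve by feel

TASK

Before the stock tank is filled, preset its outlet valve with the handwheel: first shut the gate gently until you feel it seat, then open it by half a turn, counting only from where the worn wheel has taken up its slack and really begins to turn the stem. Let go of the wheel at that setting and leave the beaker under the spout and everything else on the bench where it is.

Things in the scene. Friction and masses are not known exactly. Their poses are not given: they have to be found in the camera images.
- tank: Fixed steel tank (185x210 mm, top 0.21 m) with a brass gate valve and spout on its near side. Origin on the bench straight below the valve's upright axis; x runs from the valve to the tank, z up; the pipe lies 112 mm up, the spout's mouth 64 mm out along -x, 86 mm up. Bonnet under the wheel: nuts up to radius 21 mm below 140 mm, 12 mm up to 159 mm
- wheel: Handwheel, level, 60 mm wide, wavy rim 8 mm thick, four spokes with a pip on one (its +x), cap nut 14 mm above the rim. Origin on the axis at the rim's middle, 178 mm up; turns about z: clockwise from above shuts, counter-clockwise opens. It is worn loose on the stem: the slack is large, hidden and different each time. A 60 N pinch across the rim carries about 0.9 N m. Hidden driving pin: wheel_c0
- gate_mid (a point): The gate, out of sight in the valve body. By feel at the wheel: in the slack under 0.1 N m; turning the stem 0.4 N m (0.2 or so remains when you stop); once the gate sits, about 3 N m more per radian. Firmly seated at 0.5 to 0.7 N m, forced above about 1.1 N m (80 N on the driving pin). The wheel springs back a little when let go; the stem stays put
- gate_seat (a point): Where gate_mid stands when the gate is shut, on the valve's axis 105 mm up. The stem lifts the gate by 1.5 mm a turn, so half a turn is 0.75 mm: finer than these two readings can show; it has to be felt and counted at the wheel. The gate starts a little open (0.05 to 0.13 of a turn of the stem)
- beaker_mid (a point): Centre of the glass beaker that stands under the spout, 54 mm wide, 70 mm tall (point 35 mm up); leave it
- spanner_mid (a point): Middle of an open-ended spanner lying on the bench, 162 mm long, 6 mm thick; leave it
- flask_mid (a point): Middle of a conical flask, 65 mm wide, 105 mm tall (point 52 mm up); leave it
- watch_mid (a point): Middle of a black stopwatch, 71x59x17 mm; leave it
There are look-alikes about, which are no part of the job. What is shaped like the part that bears beaker_mid but red is not meant.

How it is judged (in metres and radians):
On the way:
1. the gate is shut home on its seat (z of gate_mid in the frame of gate_seat below 2e-05 m), for 0.2 s.
At the end, for the whole second after the job is handed in: the gate stands half a turn of the stem above its seat (0.75 mm of lift), within 0.07 of a turn either way; the wheel is let go and at rest; the beaker still stands upright under the spout, within 20 mm of its place (z of gate_mid in the frame of gate_seat between 0.000645 and 0.000855 m and angular speed of wheel below 0.05 rad/s and distance of beaker_mid from where it was at the start of the episode below 0.02 m and angle between beaker_mid's own z axis and vertical below 0.15 rad); the robot touches nothing.
It fails at once if the gate is forced into its seat (over about 1.1 N m at the wheel) (contact force between wheel_c0 and anything else above 80 N).
It fails at once if the beaker under the spout is shifted or tipped (distance of beaker_mid from where it was at the start of the episode above 0.02 m or angle between beaker_mid's own z axis and vertical above 0.3 rad).
It fails at once if the spanner, flask or stopwatch is shifted (distance of any of spanner_mid, flask_mid, watch_mid from where it was at the start of the episode above 0.03 m).
It also fails if it takes over 72 s, if anything falls off the work surface, if the arm or the gripper's body presses on something with over 40 N, if the wrist force passes 120 N, or if a joint passes its speed limit or range.

ROBOT

A 6-joint arm with a two-finger parallel gripper is mounted at the origin on a cart in front of the work surface, level with it; the furniture and walls round the work are solid. World frame = base frame: x ahead of the robot, y to its left, z up, the work surface at z = 0. Lengths are in m, angles in degrees, forces in N, time in s.
With the tool pointing down it reaches from about 0.35 to 0.875 m from the base axis. Payload 4.2 kg.
Tool frame: the origin (TCP) lies on the centre line of the jaws, within the pads' length; the fingertips stand 19 mm ahead of it and the grasp point (between the pads) is the TCP; x points along the fingers, y is the direction in which the jaws open and shut, and the axes are right-handed (so a half turn about x gives the same grasp; the last joint's range is limited). The gripper opens to 87 mm and grips with 3 to 60 N. Pads are 19 mm wide; open, the fingers measure 117 mm over their backs; the gripper's body (75 mm by 190 mm) begins 51 mm behind the grasp point.
Start: joints at [14.817, 22.042, 0.453, 0, -68.411, -14.817], TCP at [0.625, 0, 0.242] pointing down, gripper open.
Joint ranges: [-179.83, 179.83], [-69.29, 118.12], [-61.27, 80.66], [-181.25, 117.63], [-171.15, -9.14], [-177.46, 177.46]. Speed limits (degrees/s): [159.86, 159.86, 180, 180, 180, 180].

INTERFACE

Orientations are given as a 3x3 rotation matrix whose columns are the frame's x, y, z axes.
In Python, from station import r, viewer, job, spotter gives the robot as it stands.
- The arm moves only by the tool play_rows, never from a script. Its argument "commands" is a list of rows, each an object of numbers: "fingers": the gripper command: -1 is fully open, 1 is shut, values between are in proportion; "tx", "ty", "tz": the shift along the tool's x, y, z normalised to -1 to 1, where 1 is 750 mm; "ax", "ay", "az": the turn, a rotation vector about the tool's x, y, z normalised to -1 to 1, where 1 is pi rad. In form: [{"fingers": .., "tx": .., "ty": .., "tz": .., "ax": .., "ay": .., "az": ..}, ...]. A call has 1 to 5 rows; each row is the pose to reach, as a shift and turn from the pose commanded when the call began, along the tool's axes at that moment, turning the shorter way round; what a row does not reach only later rows make up. A row lasts 1/12 s, in which the tool goes at most 41.7 mm and 7.16 degrees, less where a joint would pass 70% of its speed; a pose out of reach is approached as far as the arm can. A call with a number of a shift or a turn outside -1 to 1 is refused whole. A call with a gripper value outside its range is refused whole. The fingers move at their own pace and stop on an object; the grip force is fixed at half the most. Time passes only in rows, so rows that repeat a pose let the fingers close. It gives the time, the measured TCP pose, the force and the opening at its end, in the units of the state.
- r.sense(): the state, without advancing time (a new reading comes with each control period).
- viewer.capture(name): name is "scene" or "side" or "wrist"; returns a dict with "image" (384x512x3 uint8, red, green, blue), "fx", "fy", "cx", "cy" (pixels), "R" (3x3) and "t" (3): a world point X has camera coordinates R X + t; the wrist camera has in their place "mount" (4x4, takes a point from camera to tool coordinates, whose origin is the TCP and whose axes are the tool frame's). Camera axes: x right, y down, z forward; pixel columns grow to the right and rows downward; lengths in m; the calibration is good to about 2 mm. A picture is of the moment at which its call begins: read the wrist's pose just before it. There is no depth.
- job.finish_job(): hands the job in, once; it reports no verdict.
Trained networks look in a picture, given as the dict that the camera call returned (one of the last four; its "shot" number tells which), for a name from the list of things; names that differ only in an ending like _2 or _b are one class to them, and where a whole thing is asked for, a point or a joint stands for the part that bears it (a point fixed in the world has none). Each returns a list of dicts, best first, with "score" (0 to 1); they miss things now and then, are a little off and sometimes report something else, mostly with a low value. They report only what shows in the picture. A call takes as long as a camera call. They do not tell look-alikes from the thing itself.
- spotter.find_in(name, picture): "uv" ([column, row] in pixels, amid what is visible of it).
- spotter.silhouettes(name, picture): "region" (384x512 bool, what is visible of it) and "uv" ([column, row] in pixels, amid what is visible of it).
The state is a dict: "time_s": time; "joints": joint angles; "joint_velocities": joint speeds; "effort": joint torques, N m; "tcp_pos": TCP position; "ee_rot": TCP orientation; "wrist_force": force on the tool from outside, world axes, zero at the start; "moment": the same for the moment, N m; "gripper_width": opening from 0.0 (shut) to 1.0 (fully open).
Only numpy, scipy, OpenCV 4.12 (cv2) and the standard library are available. Lean on these libraries where they do the work, as an engineer would, in place of code of your own. Each camera call takes 0.05 s, during which the arm holds its last target. There are 200 camera calls.

## Working session

There is one attempt and no reset: what is moved stays moved. The work goes in short steps, Python scripts to look and compute and a tool call to move; the robot and the scene stay as the last step left them, time stands still between calls to the robot, and variables do not carry over. Pictures are saved under pics/ and viewed, about 8 in all and at most 12, crops included, and the job is handed in when it is done.

Besides the shell and the picture viewer there is one more tool, called after ">>>" in YAML: its name, and indented under it one key for each argument. play_rows: Moves the arm, as the interface text tells. Its arguments: {"type":"object","properties":{"commands":{"type":"array"}},"required":["commands"]}

```bash
mkdir -p pics; ls; cat > h.py <<'E'
import numpy as np, cv2
from station import r, viewer, job, spotter
def ray(c,uv):
    d=np.array([(uv[0]-c["cx"])/c["fx"],(uv[1]-c["cy"])/c["fy"],1.0])
    if "mount" in c and "R" not in c:
        s=r.sense(); M=np.array(c["mount"]); E=np.array(s["ee_rot"])
        return E@M[:3,3]+np.array(s["tcp_pos"]), E@M[:3,:3]@d
    R=np.array(c["R"]); return -R.T@np.array(c["t"]), R.T@d
def atz(c,uv,z):
    o,d=ray(c,uv); return o+d*(z-o[2])/d[2]
E
python3 - <<'E'
from h import *
s=r.sense()
print({k:np.round(v,3).tolist() for k,v in s.items()})
ims=[]
for n in ["scene","side","wrist"]:
    c=viewer.capture(n); im=c["image"]; cv2.imwrite(f"pics/{n}0.png",im[:,:,::-1]); ims.append(im)
    for nm,z in [("wheel",.178),("tank",.1),("beaker_mid",.035),("flask_mid",.05),("watch_mid",.01),("spanner_mid",.003)]:
        for f in spotter.find_in(nm,c)[:3]: print(n,nm,np.round(f["score"],2),np.round(f["uv"],1),np.round(atz(c,f["uv"],z),3))
cv2.imwrite("pics/all0.png",np.vstack([ims[0],]) [:,:,::-1])
cv2.imwrite("pics/two.png",cv2.resize(np.hstack(ims[1:]),(800,300))[:,:,::-1])
E
```

```text
pics
{'time_s': 0.0, 'joints': [14.818, 22.091, 0.38, -0.028, -68.411, -14.817], 'joint_velocities': [0.015, -0.005, -0.081, -0.134, 0.081, -0.039], 'effort': [0.001, -39.066, 18.74, 4.22, 0.011, -0.0], 'tcp_pos': [0.624, 0.0, 0.24], 'ee_rot': [[-0.002, -1.0, 0.0], [-0.0, 0.0, 1.0], [-1.0, 0.002, -0.0]], 'wrist_force': [0.223, 0.934, -0.645], 'moment': [-0.014, 0.007, -0.011], 'gripper_width': 1.001}
scene wheel 0.74 [272.4 134.8] [ 0.518 -0.273  0.178]
scene tank 0.66 [230.1 133.9] [ 0.701 -0.325  0.1  ]
scene tank 0.42 [287.7 180.9] [ 0.421 -0.191  0.1  ]
scene beaker_mid 0.79 [282.1 207.6] [ 0.414 -0.151  0.035]
scene beaker_mid 0.59 [286.5 181.1] [ 0.463 -0.27   0.035]
scene beaker_mid 0.59 [299.  158.6] [ 0.487 -0.403  0.035]
scene flask_mid 0.87 [222.7 256.9] [0.44  0.109 0.05 ]
scene watch_mid 0.98 [210.5 302.3] [0.406 0.212 0.01 ]
scene spanner_mid 0.65 [244.4 236.4] [ 0.461 -0.024  0.003]
side wheel 0.72 [309.2 194.9] [ 0.523 -0.27   0.178]
side tank 0.9 [370.7 201.2] [ 0.756 -0.265  0.1  ]
side tank 0.56 [288.6 247.1] [ 0.415 -0.34   0.1  ]
side beaker_mid 0.92 [322.8 266.7] [ 0.495 -0.37   0.035]
side beaker_mid 0.77 [287.7 248.7] [ 0.467 -0.263  0.035]
side beaker_mid 0.75 [249.3 237.1] [ 0.41  -0.161  0.035]
side flask_mid 0.92 [221.4 197.6] [0.44  0.086 0.05 ]
side watch_mid 0.41 [201.5 197.2] [0.414 0.208 0.01 ]
side spanner_mid 0.63 [260.1 222.8] [ 0.505 -0.057  0.003]
wrist beaker_mid 0.89 [479.3  19.2] [ 0.413 -0.149  0.035]
wrist flask_mid 0.85 [396.9 244. ] [0.469 0.08  0.05 ]
wrist spanner_mid 0.63 [394.9 135.9] [ 0.467 -0.034  0.003]
```

View pics/scene0.png

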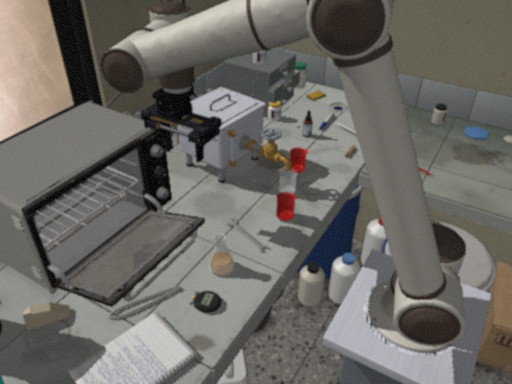

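View pics/two.png

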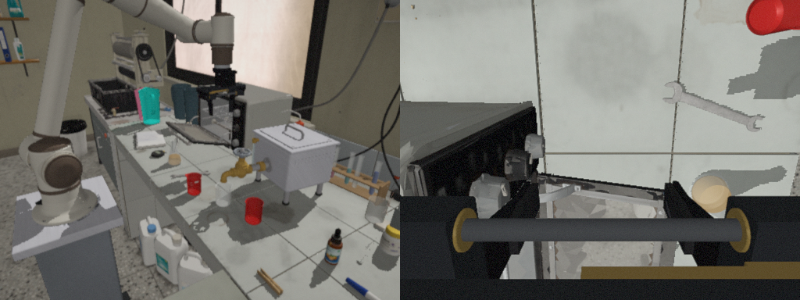

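The scene view shows the wheel at about (272,135), with beakers at (299,159), (286,181) and (282,208). The side and wrist views are consistent with this. The wheel is near (0.52,-0.272) and the tank lies along +x. I'll raise the tool and move over the wheel.

>>> play_rows:
  commands:
    - {"fingers":-1,"tx":-0.04,"ty":0,"tz":0,"ax":0,"ay":0,"az":0}
    - {"fingers":-1,"tx":-0.08,"ty":0.01,"tz":-0.03,"ax":0,"ay":0,"az":0}
    - {"fingers":-1,"tx":-0.1,"ty":0.03,"tz":-0.08,"ax":0,"ay":0,"az":0}
    - {"fingers":-1,"tx":-0.1,"ty":0.048,"tz":-0.13,"ax":0,"ay":0,"az":0}
    - {"fingers":-1,"tx":-0.1,"ty":0.066,"tz":-0.18,"ax":0,"ay":0,"az":0}

```text
time_s: 1.47
tcp_pos: [0.5753, -0.136, 0.3184]
ee_rot: [[0.004, -1.0, -0.002], [-0.0, -0.002, 1.0], [-1.0, -0.004, -0.0]]
wrist_force: [0.1, -0.5, -1.0]
gripper_width: 0.999
```

>>> play_rows:
  commands:
    - {"fingers":-1,"tx":0,"ty":0.018,"tz":-0.05,"ax":0,"ay":0,"az":0}
    - {"fingers":-1,"tx":0,"ty":0.036,"tz":-0.1,"ax":0,"ay":0,"az":0}
    - {"fingers":-1,"tx":0,"ty":0.054,"tz":-0.145,"ax":0,"ay":0,"az":0}
    - {"fingers":-1,"tx":0,"ty":0.073,"tz":-0.183,"ax":0,"ay":0,"az":0}
    - {"fingers":-1,"tx":0,"ty":0.073,"tz":-0.183,"ax":0,"ay":0,"az":0}

```text
time_s: 1.88
tcp_pos: [0.5182, -0.2763, 0.3167]
ee_rot: [[-0.001, -1.0, 0.006], [-0.001, 0.006, 1.0], [-1.0, 0.001, -0.001]]
wrist_force: [0.2, 0.6, -0.6]
gripper_width: 0.998
```

```bash
python3 - <<'E'
from h import *
s=r.sense()
print({k:np.round(v,3).tolist() for k,v in s.items()})
for n in ["wrist","scene","side"]:
    c=viewer.capture(n); im=c["image"]; cv2.imwrite(f"pics/{n}1.png",im[:,:,::-1])
    if n=="wrist": print(c["mount"],c["fx"],c["cx"],c["cy"])
    for nm,z in [("wheel",.178),("beaker_mid",.035)]:
        for f in spotter.silhouettes(nm,c)[:3]:
            v,u=np.nonzero(f["region"]); print(n,nm,np.round(f["score"],2),np.round(f["uv"],1),u.min(),u.max(),v.min(),v.max(),np.round(atz(c,f["uv"],z),3))
E
```

```text
{'time_s': 1.883, 'joints': [-12.253, 15.962, 2.294, 0.055, -76.369, 11.915], 'joint_velocities': [3.843, 0.129, 0.379, -1.313, 0.835, -3.34], 'effort': [-1.433, -34.38, 19.436, 4.479, 0.012, 0.258], 'tcp_pos': [0.518, -0.276, 0.317], 'ee_rot': [[-0.001, -1.0, 0.006], [-0.001, 0.006, 1.0], [-1.0, 0.001, -0.001]], 'wrist_force': [0.177, 0.571, -0.594], 'moment': [0.022, -0.043, -0.006], 'gripper_width': 0.998}
[[ 1.22041711e-03 -2.98846029e-01  9.54300561e-01 -1.43344893e-01]
 [ 9.99999190e-01  1.96469923e-05 -1.27270668e-03 -1.05803056e-04]
 [ 3.61594202e-04  9.54301341e-01  2.98845811e-01 -8.27127846e-02]
 [ 0.00000000e+00  0.00000000e+00  0.00000000e+00  1.00000000e+00]] 328.02505659446393 257.57973134551435 194.53391241303672
wrist wheel 0.98 [251.3 188.1] 219 285 161 225 [ 0.526 -0.274  0.178]
wrist beaker_mid 0.94 [288.9  66.6] 262 310 41 92 [ 0.483 -0.384  0.035]
wrist beaker_mid 0.84 [307.1 162.4] 283 328 145 193 [ 0.456 -0.266  0.035]
wrist beaker_mid 0.6 [331.7 238.6] 315 347 220 271 [ 0.417 -0.157  0.035]
scene wheel 0.44 [271.  133.1] 261 280 129 139 [ 0.526 -0.279  0.178]
scene beaker_mid 0.78 [289.8 181.5] 279 296 168 192 [ 0.454 -0.274  0.035]
scene beaker_mid 0.63 [301.4 157.9] 290 306 147 172 [ 0.482 -0.41   0.035]
scene beaker_mid 0.6 [283.2 207.8] 277 294 192 220 [ 0.411 -0.152  0.035]
side wheel 0.47 [309.2 194.3] 298 322 188 201 [ 0.526 -0.268  0.178]
side beaker_mid 0.8 [323.4 268.5] 314 337 251 287 [ 0.491 -0.376  0.035]
side beaker_mid 0.77 [246.9 237. ] 238 257 220 249 [ 0.404 -0.157  0.035]
side beaker_mid 0.56 [286.1 247.9] 276 296 234 264 [ 0.466 -0.258  0.035]
```

View pics/wrist1.png

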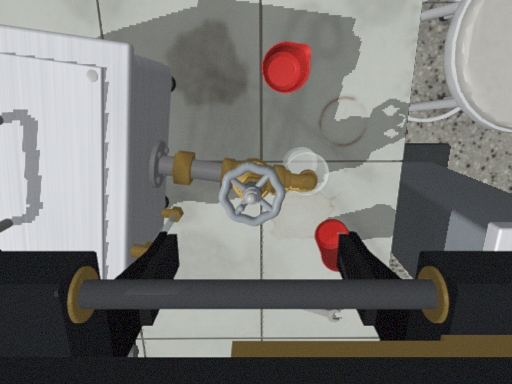

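>>> play_rows:
  commands:
    - {"fingers":-1,"tx":0.03,"ty":-0.009,"tz":0.007,"ax":0,"ay":0,"az":0}
    - {"fingers":-1,"tx":0.06,"ty":-0.009,"tz":0.007,"ax":0,"ay":0,"az":0}
    - {"fingers":-1,"tx":0.09,"ty":-0.009,"tz":0.007,"ax":0,"ay":0,"az":0}
    - {"fingers":-1,"tx":0.109,"ty":-0.009,"tz":0.007,"ax":0,"ay":0,"az":0}
    - {"fingers":-1,"tx":0.109,"ty":-0.009,"tz":0.007,"ax":0,"ay":0,"az":0}

```text
time_s: 2.75
tcp_pos: [0.5259, -0.2656, 0.231]
ee_rot: [[-0.007, -1.0, -0.001], [0.003, -0.001, 1.0], [-1.0, 0.007, 0.003]]
wrist_force: [-0.5, 0.2, -0.2]
gripper_width: 0.999
```

```bash
cat > look.py <<'E'
from h import *
import sys
s=r.sense(); print({k:np.round(s[k],3).tolist() for k in ["time_s","joints","tcp_pos","moment","gripper_width"]})
c=viewer.capture("wrist"); cv2.imwrite(f"pics/{sys.argv[1]}.png",c["image"][:,:,::-1])
for f in spotter.silhouettes("wheel",c)[:1]:
    m=f["region"].astype(np.uint8); cs,_=cv2.findContours(m,0,2); k=cv2.convexHull(np.vstack(cs))
    P=np.array([atz(c,p[0],.178)[:2] for p in k],np.float32); print(f["score"],"circle",cv2.minEnclosingCircle(P),"ell",cv2.fitEllipse(P), P.min(0),P.max(0))
E
python3 look.py w2
```

```text
{'time_s': 2.75, 'joints': [-11.093, 19.21, -5.365, -0.082, -65.856, 11.162], 'tcp_pos': [0.526, -0.266, 0.231], 'moment': [-0.017, 0.064, 0.022], 'gripper_width': 0.999}
0.58 circle ((0.5257856845855713, -0.27107810974121094), 0.031574465334415436) ell ((0.5262187719345093, -0.27107393741607666), (0.06114623695611954, 0.06185199320316315), 16.014039993286133) [ 0.49515212 -0.30220318] [ 0.556919 -0.239951]
```

View pics/w2.png

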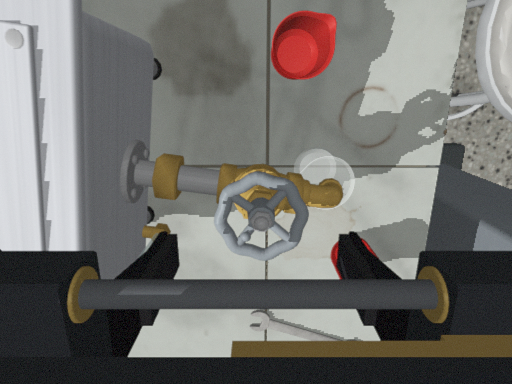

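The pip shows at (243,237), and the circle fit puts the wheel at (0.526,-0.271). I'll descend around the rim.

>>> play_rows:
  commands:
    - {"fingers":-1,"tx":0.0,"ty":0,"tz":-0.0075,"ax":0,"ay":0,"az":0}
    - {"fingers":-1,"tx":0.03,"ty":0,"tz":-0.0075,"ax":0,"ay":0,"az":0}
    - {"fingers":-1,"tx":0.05,"ty":0,"tz":-0.0075,"ax":0,"ay":0,"az":0}
    - {"fingers":-1,"tx":0.066,"ty":0,"tz":-0.0075,"ax":0,"ay":0,"az":0}
    - {"fingers":-1,"tx":0.066,"ty":0,"tz":-0.0075,"ax":0,"ay":0,"az":0}

```text
time_s: 3.27
tcp_pos: [0.5268, -0.2726, 0.1841]
ee_rot: [[-0.002, -1.0, 0.001], [0.001, 0.001, 1.0], [-1.0, 0.002, 0.001]]
wrist_force: [-0.4, 0.8, 0.2]
gripper_width: 0.999
```

```bash
cat > st.py <<'E'
from h import *
s=r.sense(); E=np.array(s["ee_rot"]); y=E[:,1]
print({k:np.round(s[k],3).tolist() for k in ["time_s","joints","tcp_pos","wrist_force","moment","effort","gripper_width"]},"jawdeg",round(float(np.degrees(np.arctan2(y[1],y[0])))%360,2))
E
python3 st.py
```

```text
{'time_s': 3.267, 'joints': [-11.749, 21.665, -8.817, -0.039, -59.666, 11.736], 'tcp_pos': [0.527, -0.273, 0.184], 'wrist_force': [-0.364, 0.803, 0.157], 'moment': [-0.048, 0.049, 0.022], 'effort': [0.081, -38.373, 18.048, 4.094, 0.282, 0.005], 'gripper_width': 0.999} jawdeg 179.97
```

>>> play_rows:
  commands:
    - {"fingers":-1,"tx":0.005,"ty":0,"tz":0.001,"ax":0,"ay":0,"az":0}
    - {"fingers":1,"tx":0.005,"ty":0,"tz":0.001,"ax":0,"ay":0,"az":0}
    - {"fingers":1,"tx":0.005,"ty":0,"tz":0.001,"ax":0,"ay":0,"az":0}
    - {"fingers":1,"tx":0.005,"ty":0,"tz":0.001,"ax":0,"ay":0,"az":0}
    - {"fingers":1,"tx":0.005,"ty":0,"tz":0.001,"ax":0,"ay":0,"az":0}

```text
time_s: 3.68
tcp_pos: [0.5275, -0.272, 0.1824]
ee_rot: [[0.001, -1.0, -0.0], [-0.0, -0.0, 1.0], [-1.0, -0.001, -0.0]]
wrist_force: [-4.7, -0.8, 2.3]
gripper_width: 0.777
```

>>> play_rows:
  commands:
    - {"fingers":1,"tx":0,"ty":0,"tz":0,"ax":0,"ay":0,"az":0}
    - {"fingers":1,"tx":0,"ty":0,"tz":0,"ax":0,"ay":0,"az":0}
    - {"fingers":1,"tx":0,"ty":0,"tz":0,"ax":0,"ay":0,"az":0}
    - {"fingers":1,"tx":0,"ty":0,"tz":0,"ax":0,"ay":0,"az":0}

```text
time_s: 4.02
tcp_pos: [0.5236, -0.272, 0.1819]
ee_rot: [[-0.009, -1.0, 0.0], [0.001, 0.0, 1.0], [-1.0, 0.009, 0.001]]
wrist_force: [-8.3, -0.1, 5.6]
gripper_width: 0.677
```

```bash
python3 st.py; python3 look.py w3
```

```text
{'time_s': 4.017, 'joints': [-11.704, 21.641, -9.238, 0.07, -59.639, 11.64], 'tcp_pos': [0.524, -0.272, 0.182], 'wrist_force': [-8.254, -0.075, 5.599], 'moment': [0.008, 2.68, -0.035], 'effort': [2.186, -34.207, 19.637, 3.318, 2.648, 0.018], 'gripper_width': 0.677} jawdeg 179.97
{'time_s': 4.017, 'joints': [-11.704, 21.641, -9.238, 0.07, -59.639, 11.64], 'tcp_pos': [0.524, -0.272, 0.182], 'moment': [0.008, 2.68, -0.035], 'gripper_width': 0.677}
0.87 circle ((0.5236186385154724, -0.27101847529411316), 0.031245747581124306) ell ((0.5238088369369507, -0.2712990343570709), (0.05968029424548149, 0.06141766905784607), 177.5694122314453) [ 0.49348205 -0.30187154] [ 0.55356234 -0.24016543]
```

View pics/w3.png

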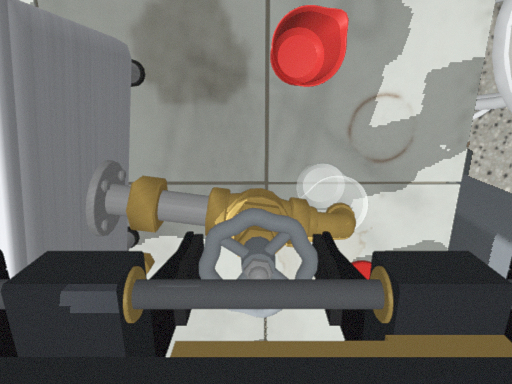

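>>> play_rows:
  commands:
    - {"fingers":1,"tx":0,"ty":0.0035,"tz":0,"ax":0.028,"ay":0,"az":0}
    - {"fingers":1,"tx":0,"ty":0.0035,"tz":0,"ax":0.056,"ay":0,"az":0}
    - {"fingers":1,"tx":0,"ty":0.0035,"tz":0,"ax":0.084,"ay":0,"az":0}
    - {"fingers":1,"tx":0,"ty":0.0035,"tz":0,"ax":0.084,"ay":0,"az":0}

```text
time_s: 4.45
tcp_pos: [0.5233, -0.272, 0.1819]
ee_rot: [[-0.004, -0.965, 0.262], [0.0, 0.262, 0.965], [-1.0, 0.004, -0.001]]
wrist_force: [-3.9, -0.0, 3.6]
gripper_width: 0.677
```

```bash
python3 st.py
```

```text
{'time_s': 4.45, 'joints': [-11.723, 21.485, -9.471, 0.042, -59.253, -3.511], 'tcp_pos': [0.523, -0.272, 0.182], 'wrist_force': [-3.911, -0.003, 3.628], 'moment': [-0.006, 1.593, 0.025], 'effort': [1.204, -35.467, 18.365, 3.47, 1.629, -0.443], 'gripper_width': 0.677} jawdeg 164.79
```

>>> play_rows:
  commands:
    - {"fingers":1,"tx":0,"ty":0.002,"tz":0,"ax":0.028,"ay":0,"az":0}
    - {"fingers":1,"tx":0,"ty":0.002,"tz":0,"ax":0.056,"ay":0,"az":0}
    - {"fingers":1,"tx":0,"ty":0.002,"tz":0,"ax":0.084,"ay":0,"az":0}

```text
time_s: 4.7
tcp_pos: [0.5231, -0.2716, 0.1818]
ee_rot: [[-0.001, -0.864, 0.503], [-0.0, 0.503, 0.864], [-1.0, 0.001, -0.001]]
wrist_force: [0.4, -1.4, 1.8]
gripper_width: 0.675
```

```bash
python3 st.py
```

```text
{'time_s': 4.7, 'joints': [-11.688, 21.395, -9.629, 0.046, -59.036, -18.562], 'tcp_pos': [0.523, -0.272, 0.182], 'wrist_force': [0.431, -1.378, 1.799], 'moment': [0.152, 0.801, 0.517], 'effort': [-0.344, -37.695, 17.799, 3.553, 0.83, 0.147], 'gripper_width': 0.675} jawdeg 149.77
```

>>> play_rows:
  commands:
    - {"fingers":1,"tx":0,"ty":0,"tz":0,"ax":0,"ay":0,"az":0}

```text
time_s: 4.78
tcp_pos: [0.5232, -0.2716, 0.1818]
ee_rot: [[-0.001, -0.865, 0.502], [-0.0, 0.502, 0.865], [-1.0, 0.001, -0.001]]
wrist_force: [-0.8, -0.5, 2.2]
gripper_width: 0.672
```

```bash
python3 st.py
```

```text
{'time_s': 4.783, 'joints': [-11.688, 21.397, -9.631, 0.039, -59.02, -18.466], 'tcp_pos': [0.523, -0.272, 0.182], 'wrist_force': [-0.794, -0.49, 2.186], 'moment': [0.029, 0.883, 0.328], 'effort': [0.555, -36.652, 17.715, 3.393, 0.904, -0.778], 'gripper_width': 0.672} jawdeg 149.87
```

>>> play_rows:
  commands:
    - {"fingers":1,"tx":0,"ty":0,"tz":0,"ax":0.011,"ay":0,"az":0}
    - {"fingers":1,"tx":0,"ty":0,"tz":0,"ax":0.022,"ay":0,"az":0}

```text
time_s: 4.95
tcp_pos: [0.5231, -0.2716, 0.1818]
ee_rot: [[-0.001, -0.829, 0.559], [-0.0, 0.559, 0.829], [-1.0, 0.001, -0.001]]
wrist_force: [-1.9, -0.5, 2.2]
gripper_width: 0.672
```

```bash
python3 st.py
```

```text
{'time_s': 4.95, 'joints': [-11.686, 21.396, -9.634, 0.037, -59.024, -22.296], 'tcp_pos': [0.523, -0.272, 0.182], 'wrist_force': [-1.855, -0.512, 2.186], 'moment': [0.124, 0.928, 0.466], 'effort': [0.318, -36.673, 17.709, 3.37, 0.949, -0.187], 'gripper_width': 0.672} jawdeg 146.04
```

>>> play_rows:
  commands:
    - {"fingers":1,"tx":0,"ty":0,"tz":0,"ax":0.011,"ay":0,"az":0}
    - {"fingers":1,"tx":0,"ty":0,"tz":0,"ax":0.022,"ay":0,"az":0}

```text
time_s: 5.12
tcp_pos: [0.5231, -0.2715, 0.1817]
ee_rot: [[-0.001, -0.789, 0.615], [-0.0, 0.615, 0.789], [-1.0, 0.001, -0.001]]
wrist_force: [-1.1, -1.3, 1.7]
gripper_width: 0.677
```

```bash
python3 st.py
```

```text
{'time_s': 5.117, 'joints': [-11.687, 21.397, -9.634, 0.031, -59.026, -26.26], 'tcp_pos': [0.523, -0.272, 0.182], 'wrist_force': [-1.138, -1.266, 1.68], 'moment': [0.127, 0.907, 0.486], 'effort': [0.343, -36.616, 17.709, 3.41, 0.948, -0.201], 'gripper_width': 0.677} jawdeg 142.07
```

>>> play_rows:
  commands:
    - {"fingers":1,"tx":0,"ty":0,"tz":0,"ax":0.011,"ay":0,"az":0}
    - {"fingers":1,"tx":0,"ty":0,"tz":0,"ax":0.022,"ay":0,"az":0}

```text
time_s: 5.28
tcp_pos: [0.5231, -0.2715, 0.1817]
ee_rot: [[-0.001, -0.744, 0.668], [-0.0, 0.668, 0.744], [-1.0, 0.001, -0.001]]
wrist_force: [-1.1, -1.5, 2.5]
gripper_width: 0.678
```

```bash
python3 st.py
```

```text
{'time_s': 5.283, 'joints': [-11.686, 21.394, -9.636, 0.027, -59.025, -30.218], 'tcp_pos': [0.523, -0.272, 0.182], 'wrist_force': [-1.087, -1.479, 2.451], 'moment': [0.21, 0.906, 0.503], 'effort': [0.358, -36.559, 17.709, 3.452, 0.945, -0.201], 'gripper_width': 0.678} jawdeg 138.11
```

>>> play_rows:
  commands:
    - {"fingers":1,"tx":0,"ty":0,"tz":0,"ax":0.011,"ay":0,"az":0}
    - {"fingers":1,"tx":0,"ty":0,"tz":0,"ax":0.022,"ay":0,"az":0}

```text
time_s: 5.45
tcp_pos: [0.5231, -0.2715, 0.1818]
ee_rot: [[-0.001, -0.696, 0.718], [-0.0, 0.718, 0.696], [-1.0, 0.001, -0.001]]
wrist_force: [-1.3, -0.0, 2.3]
gripper_width: 0.677
```

```bash
python3 st.py
```

```text
{'time_s': 5.45, 'joints': [-11.686, 21.392, -9.635, 0.023, -59.024, -34.18], 'tcp_pos': [0.523, -0.271, 0.182], 'wrist_force': [-1.334, -0.017, 2.298], 'moment': [0.212, 0.886, 0.445], 'effort': [0.37, -36.501, 17.711, 3.494, 0.94, -0.201], 'gripper_width': 0.677} jawdeg 134.15
```

>>> play_rows:
  commands:
    - {"fingers":1,"tx":0,"ty":0,"tz":0,"ax":0.011,"ay":0,"az":0}
    - {"fingers":1,"tx":0,"ty":0,"tz":0,"ax":0.022,"ay":0,"az":0}

```text
time_s: 5.62
tcp_pos: [0.5231, -0.2715, 0.1817]
ee_rot: [[-0.001, -0.645, 0.764], [-0.0, 0.764, 0.645], [-1.0, 0.001, -0.001]]
wrist_force: [-1.3, -1.0, 2.2]
gripper_width: 0.677
```

```bash
python3 st.py; python3 look.py w4; python3 -c "
import cv2;a=cv2.imread('pics/w3.png')[190:340,150:370];b=cv2.imread('pics/w4.png')[190:340,150:370]
cv2.imwrite('pics/c4.png',cv2.resize(cv2.hconcat([a,b]),(800,273)))"
```

```text
{'time_s': 5.617, 'joints': [-11.687, 21.391, -9.636, 0.017, -59.024, -38.138], 'tcp_pos': [0.523, -0.271, 0.182], 'wrist_force': [-1.264, -0.997, 2.207], 'moment': [0.305, 0.806, 0.414], 'effort': [0.378, -36.442, 17.713, 3.536, 0.934, -0.201], 'gripper_width': 0.677} jawdeg 130.18
{'time_s': 5.617, 'joints': [-11.687, 21.391, -9.636, 0.017, -59.024, -38.138], 'tcp_pos': [0.523, -0.271, 0.182], 'moment': [0.305, 0.806, 0.414], 'gripper_width': 0.677}
0.91 circle ((0.5236523151397705, -0.2710656225681305), 0.03117150068283081) ell ((0.5241074562072754, -0.2716193199157715), (0.05957268550992012, 0.06140260398387909), 119.77691650390625) [ 0.49314508 -0.30202764] [ 0.55362153 -0.2453612 ]
```

View pics/c4.png

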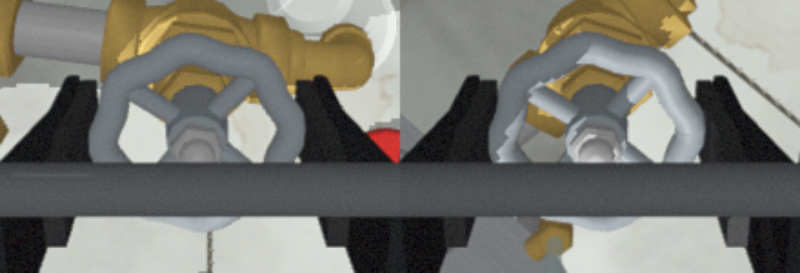

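The crop compares the jaw frame before and after turning. The spokes at (155,105) and (550,100) sit the same way relative to the jaws, so there has been no slip. I'll continue.

>>> play_rows:
  commands:
    - {"fingers":1,"tx":0,"ty":0,"tz":0,"ax":0.011,"ay":0,"az":0}
    - {"fingers":1,"tx":0,"ty":0,"tz":0,"ax":0.022,"ay":0,"az":0}

```text
time_s: 5.88
tcp_pos: [0.5231, -0.2715, 0.1817]
ee_rot: [[-0.001, -0.59, 0.807], [0.0, 0.807, 0.59], [-1.0, 0.001, -0.001]]
wrist_force: [-2.2, -0.2, 2.4]
gripper_width: 0.672
```

```bash
python3 st.py
```

```text
{'time_s': 5.883, 'joints': [-11.689, 21.388, -9.641, 0.01, -59.019, -42.148], 'tcp_pos': [0.523, -0.271, 0.182], 'wrist_force': [-2.163, -0.154, 2.439], 'moment': [0.345, 0.96, 0.51], 'effort': [0.438, -36.132, 17.731, 3.553, 1.031, -0.186], 'gripper_width': 0.672} jawdeg 126.17
```

>>> play_rows:
  commands:
    - {"fingers":1,"tx":0,"ty":0,"tz":0,"ax":0.011,"ay":0,"az":0}
    - {"fingers":1,"tx":0,"ty":0,"tz":0,"ax":0.022,"ay":0,"az":0}

```text
time_s: 6.05
tcp_pos: [0.5231, -0.2714, 0.1817]
ee_rot: [[-0.001, -0.533, 0.846], [0.0, 0.846, 0.533], [-1.0, 0.0, -0.001]]
wrist_force: [-2.1, -0.7, 2.9]
gripper_width: 0.677
```

```bash
python3 st.py
```

```text
{'time_s': 6.05, 'joints': [-11.69, 21.388, -9.64, 0.006, -59.018, -46.11], 'tcp_pos': [0.523, -0.271, 0.182], 'wrist_force': [-2.086, -0.689, 2.921], 'moment': [0.346, 0.911, 0.457], 'effort': [0.448, -36.07, 17.734, 3.594, 1.021, -0.202], 'gripper_width': 0.677} jawdeg 122.2
```

>>> play_rows:
  commands:
    - {"fingers":1,"tx":0,"ty":0,"tz":0,"ax":0.01,"ay":0,"az":0}
    - {"fingers":1,"tx":0,"ty":0,"tz":0,"ax":0.02,"ay":0,"az":0}

```text
time_s: 6.22
tcp_pos: [0.5231, -0.2714, 0.1818]
ee_rot: [[-0.001, -0.479, 0.878], [0.0, 0.878, 0.479], [-1.0, 0.0, -0.0]]
wrist_force: [-1.2, -0.6, 2.8]
gripper_width: 0.676
```

```bash
python3 st.py
```

```text
{'time_s': 6.217, 'joints': [-11.69, 21.384, -9.639, -0.0, -59.015, -49.704], 'tcp_pos': [0.523, -0.271, 0.182], 'wrist_force': [-1.164, -0.629, 2.775], 'moment': [0.399, 0.878, 0.454], 'effort': [0.459, -36.015, 17.736, 3.634, 1.009, -0.225], 'gripper_width': 0.676} jawdeg 118.61
```

>>> play_rows:
  commands:
    - {"fingers":1,"tx":0,"ty":0,"tz":0,"ax":0.01,"ay":0,"az":0}
    - {"fingers":1,"tx":0,"ty":0,"tz":0,"ax":0.02,"ay":0,"az":0}

```text
time_s: 6.38
tcp_pos: [0.5231, -0.2714, 0.1818]
ee_rot: [[-0.001, -0.423, 0.906], [0.0, 0.906, 0.423], [-1.0, 0.0, -0.0]]
wrist_force: [-1.9, -0.7, 2.3]
gripper_width: 0.673
```

```bash
python3 st.py
```

```text
{'time_s': 6.383, 'joints': [-11.69, 21.381, -9.642, -0.006, -59.016, -53.302], 'tcp_pos': [0.523, -0.271, 0.182], 'wrist_force': [-1.867, -0.73, 2.263], 'moment': [0.471, 0.915, 0.461], 'effort': [0.458, -35.958, 17.741, 3.671, 0.997, -0.224], 'gripper_width': 0.673} jawdeg 115.01
```

>>> play_rows:
  commands:
    - {"fingers":1,"tx":0,"ty":0,"tz":0,"ax":0.01,"ay":0,"az":0}
    - {"fingers":1,"tx":0,"ty":0,"tz":0,"ax":0.02,"ay":0,"az":0}

```text
time_s: 6.55
tcp_pos: [0.5231, -0.2713, 0.1817]
ee_rot: [[-0.001, -0.365, 0.931], [0.0, 0.931, 0.365], [-1.0, 0.0, -0.0]]
wrist_force: [-2.3, -1.4, 1.9]
gripper_width: 0.674
```

```bash
python3 st.py
```

```text
{'time_s': 6.55, 'joints': [-11.688, 21.381, -9.642, -0.011, -59.012, -56.902], 'tcp_pos': [0.523, -0.271, 0.182], 'wrist_force': [-2.325, -1.431, 1.89], 'moment': [0.514, 0.863, 0.489], 'effort': [0.457, -35.901, 17.745, 3.708, 0.984, -0.224], 'gripper_width': 0.674} jawdeg 111.4
```

>>> play_rows:
  commands:
    - {"fingers":1,"tx":0,"ty":0,"tz":0,"ax":0.01,"ay":0,"az":0}
    - {"fingers":1,"tx":0,"ty":0,"tz":0,"ax":0.02,"ay":0,"az":0}

```text
time_s: 6.72
tcp_pos: [0.5231, -0.2713, 0.1817]
ee_rot: [[-0.001, -0.306, 0.952], [0.0, 0.952, 0.306], [-1.0, 0.001, -0.0]]
wrist_force: [-1.3, -0.6, 3.3]
gripper_width: 0.675
```

```bash
python3 st.py; python3 look.py w5; python3 -c "
import cv2;a=cv2.imread('pics/w3.png')[190:340,150:370];b=cv2.imread('pics/w5.png')[190:340,150:370]
cv2.imwrite('pics/c5.png',cv2.resize(cv2.hconcat([a,b]),(800,273)))"
```

```text
{'time_s': 6.717, 'joints': [-11.689, 21.383, -9.642, -0.018, -59.014, -60.491], 'tcp_pos': [0.523, -0.271, 0.182], 'wrist_force': [-1.263, -0.641, 3.346], 'moment': [0.649, 0.832, 0.527], 'effort': [0.334, -35.887, 17.708, 3.776, 0.987, -0.318], 'gripper_width': 0.675} jawdeg 107.81
{'time_s': 6.717, 'joints': [-11.689, 21.383, -9.642, -0.018, -59.014, -60.491], 'tcp_pos': [0.523, -0.271, 0.182], 'moment': [0.649, 0.832, 0.527], 'gripper_width': 0.675}
0.98 circle ((0.5239967107772827, -0.27152639627456665), 0.03123273327946663) ell ((0.5238316655158997, -0.2718832790851593), (0.059533488005399704, 0.06105900555849075), 98.98312377929688) [ 0.4939262  -0.30098915] [ 0.5538231  -0.24299462]
```

View pics/c5.png

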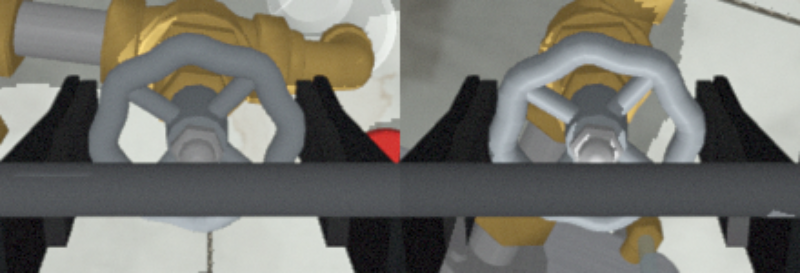

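There is still no slip (spokes at (155,105) and (553,103)). The j6 effort has started to climb, so the gate is beginning to seat. I'll use small steps now.

>>> play_rows:
  commands:
    - {"fingers":1,"tx":0,"ty":0,"tz":0,"ax":0.006,"ay":0,"az":0}
    - {"fingers":1,"tx":0,"ty":0,"tz":0,"ax":0.012,"ay":0,"az":0}

```text
time_s: 6.98
tcp_pos: [0.5233, -0.2713, 0.1816]
ee_rot: [[-0.0, -0.267, 0.964], [0.0, 0.964, 0.267], [-1.0, 0.0, 0.0]]
wrist_force: [-2.5, 0.8, 3.2]
gripper_width: 0.676
```

```bash
python3 st.py
```

```text
{'time_s': 6.983, 'joints': [-11.681, 21.393, -9.646, -0.018, -58.967, -62.795], 'tcp_pos': [0.523, -0.271, 0.182], 'wrist_force': [-2.546, 0.816, 3.183], 'moment': [0.787, 0.853, 0.668], 'effort': [-0.284, -35.787, 17.841, 3.895, 1.0, -0.437], 'gripper_width': 0.676} jawdeg 105.51
```

Torque is 0.67 N m, so the gate is firmly seated. I'll hold 0.4 s, let go, and regrasp 90° further clockwise to get room for one uninterrupted opening sweep.

>>> play_rows:
  commands:
    - {"fingers":1,"tx":0,"ty":0,"tz":0,"ax":0,"ay":0,"az":0}
    - {"fingers":1,"tx":0,"ty":0,"tz":0,"ax":0,"ay":0,"az":0}
    - {"fingers":1,"tx":0,"ty":0,"tz":0,"ax":0,"ay":0,"az":0}
    - {"fingers":1,"tx":0,"ty":0,"tz":0,"ax":0,"ay":0,"az":0}
    - {"fingers":1,"tx":0,"ty":0,"tz":0,"ax":0,"ay":0,"az":0}

```text
time_s: 7.4
tcp_pos: [0.5233, -0.2713, 0.1816]
ee_rot: [[-0.0, -0.267, 0.964], [0.0, 0.964, 0.267], [-1.0, 0.0, -0.0]]
wrist_force: [-3.3, 1.3, 3.9]
gripper_width: 0.676
```

```bash
python3 st.py
```

```text
{'time_s': 7.4, 'joints': [-11.679, 21.398, -9.644, -0.013, -58.975, -62.813], 'tcp_pos': [0.523, -0.271, 0.182], 'wrist_force': [-3.315, 1.346, 3.85], 'moment': [1.065, 0.962, 0.476], 'effort': [-0.537, -35.222, 17.862, 4.1, 1.201, -0.537], 'gripper_width': 0.676} jawdeg 105.5
```

>>> play_rows:
  commands:
    - {"fingers":-0.8,"tx":0,"ty":0,"tz":0,"ax":0,"ay":0,"az":0}
    - {"fingers":-0.8,"tx":0,"ty":0,"tz":0,"ax":0,"ay":0,"az":0}
    - {"fingers":-0.8,"tx":0,"ty":0,"tz":0,"ax":0,"ay":0,"az":0}
    - {"fingers":-0.8,"tx":0,"ty":0,"tz":0,"ax":0,"ay":0,"az":0}

```text
time_s: 7.73
tcp_pos: [0.5241, -0.2717, 0.1815]
ee_rot: [[0.001, -0.266, 0.964], [-0.0, 0.964, 0.266], [-1.0, -0.001, 0.001]]
wrist_force: [0.1, -0.8, 0.5]
gripper_width: 0.864
```

```bash
python3 st.py
```

```text
{'time_s': 7.733, 'joints': [-11.695, 21.433, -9.611, 0.009, -58.871, -62.866], 'tcp_pos': [0.524, -0.272, 0.181], 'wrist_force': [0.079, -0.76, 0.544], 'moment': [-0.04, -0.09, -0.0], 'effort': [0.014, -37.0, 17.234, 3.883, -0.037, -0.004], 'gripper_width': 0.864} jawdeg 105.44
```

>>> play_rows:
  commands:
    - {"fingers":-0.8,"tx":0,"ty":0,"tz":0,"ax":0.039,"ay":0,"az":0}
    - {"fingers":-0.8,"tx":0,"ty":0,"tz":0,"ax":0.078,"ay":0,"az":0}
    - {"fingers":-0.8,"tx":0,"ty":0,"tz":0,"ax":0.117,"ay":0,"az":0}
    - {"fingers":-0.8,"tx":0,"ty":0,"tz":0,"ax":0.156,"ay":0,"az":0}
    - {"fingers":-0.8,"tx":0,"ty":0,"tz":0,"ax":0.195,"ay":0,"az":0}

```text
time_s: 8.15
tcp_pos: [0.5239, -0.2717, 0.1815]
ee_rot: [[0.001, 0.342, 0.94], [-0.0, 0.94, -0.342], [-1.0, 0.0, 0.001]]
wrist_force: [0.3, -0.9, -0.2]
gripper_width: 0.896
```

>>> play_rows:
  commands:
    - {"fingers":-0.8,"tx":0,"ty":0,"tz":0,"ax":0.039,"ay":0,"az":0}
    - {"fingers":-0.8,"tx":0,"ty":0,"tz":0,"ax":0.078,"ay":0,"az":0}
    - {"fingers":-0.8,"tx":0,"ty":0,"tz":0,"ax":0.117,"ay":0,"az":0}
    - {"fingers":-0.8,"tx":0,"ty":0,"tz":0,"ax":0.156,"ay":0,"az":0}
    - {"fingers":-0.8,"tx":0,"ty":0,"tz":0,"ax":0.195,"ay":0,"az":0}

```text
time_s: 8.57
tcp_pos: [0.5238, -0.2717, 0.1815]
ee_rot: [[0.001, 0.82, 0.572], [-0.0, 0.572, -0.82], [-1.0, 0.001, 0.001]]
wrist_force: [-0.2, 1.2, 0.2]
gripper_width: 0.9
```

>>> play_rows:
  commands:
    - {"fingers":-0.8,"tx":0,"ty":0,"tz":0,"ax":0.039,"ay":0,"az":0}
    - {"fingers":-0.8,"tx":0,"ty":0,"tz":0,"ax":0.078,"ay":0,"az":0}
    - {"fingers":-0.8,"tx":0,"ty":0,"tz":0,"ax":0.11,"ay":0,"az":0}
    - {"fingers":-0.8,"tx":0,"ty":0,"tz":0,"ax":0.11,"ay":0,"az":0}

```text
time_s: 8.9
tcp_pos: [0.5238, -0.2716, 0.1815]
ee_rot: [[0.001, 0.964, 0.265], [-0.0, 0.265, -0.964], [-1.0, 0.001, 0.001]]
wrist_force: [-0.4, 0.0, 0.2]
gripper_width: 0.898
```

```bash
python3 st.py; python3 look.py w6
```

```text
{'time_s': 8.9, 'joints': [-11.693, 21.42, -9.624, 0.005, -58.899, -152.949], 'tcp_pos': [0.524, -0.272, 0.182], 'wrist_force': [-0.445, 0.006, 0.166], 'moment': [-0.139, -0.088, 0.01], 'effort': [0.008, -36.962, 17.203, 3.76, -0.061, -0.602], 'gripper_width': 0.898} jawdeg 15.36
{'time_s': 8.9, 'joints': [-11.693, 21.42, -9.624, 0.005, -58.899, -152.949], 'tcp_pos': [0.524, -0.272, 0.182], 'moment': [-0.139, -0.088, 0.01], 'gripper_width': 0.898}
0.88 circle ((0.5233669877052307, -0.27229997515678406), 0.03118007630109787) ell ((0.5235356092453003, -0.272201269865036), (0.06032140552997589, 0.061904266476631165), 21.066713333129883) [ 0.49334607 -0.30291015] [ 0.55330396 -0.24145815]
```

>>> play_rows:
  commands:
    - {"fingers":1,"tx":0,"ty":0,"tz":0,"ax":0,"ay":0,"az":0}
    - {"fingers":1,"tx":0,"ty":0,"tz":0,"ax":0,"ay":0,"az":0}
    - {"fingers":1,"tx":0,"ty":0,"tz":0,"ax":0,"ay":0,"az":0}
    - {"fingers":1,"tx":0,"ty":0,"tz":0,"ax":0,"ay":0,"az":0}
    - {"fingers":1,"tx":0,"ty":0,"tz":0,"ax":0,"ay":0,"az":0}

```text
time_s: 9.42
tcp_pos: [0.5235, -0.2715, 0.1816]
ee_rot: [[0.0, 0.964, 0.267], [-0.0, 0.267, -0.964], [-1.0, 0.0, 0.0]]
wrist_force: [0.1, -0.3, -1.0]
gripper_width: 0.657
```

>>> play_rows:
  commands:
    - {"fingers":1,"tx":0,"ty":0,"tz":0,"ax":0,"ay":0,"az":0}
    - {"fingers":1,"tx":0,"ty":0,"tz":0,"ax":0,"ay":0,"az":0}
    - {"fingers":1,"tx":0,"ty":0,"tz":0,"ax":0,"ay":0,"az":0}

```text
time_s: 9.67
tcp_pos: [0.5234, -0.2715, 0.1815]
ee_rot: [[0.0, 0.964, 0.267], [-0.0, 0.267, -0.964], [-1.0, 0.0, 0.0]]
wrist_force: [0.8, 0.1, -0.1]
gripper_width: 0.653
```

```bash
python3 st.py
```

```text
{'time_s': 9.667, 'joints': [-11.687, 21.406, -9.639, 0.0, -58.95, -152.824], 'tcp_pos': [0.523, -0.271, 0.182], 'wrist_force': [0.764, 0.106, -0.089], 'moment': [-0.218, -0.164, 0.026], 'effort': [-0.026, -37.018, 17.156, 3.762, -0.124, -0.011], 'gripper_width': 0.653} jawdeg 15.49
```

>>> play_rows:
  commands:
    - {"fingers":1,"tx":0,"ty":0,"tz":0,"ax":-0.028,"ay":0,"az":0}
    - {"fingers":1,"tx":0,"ty":0,"tz":0,"ax":-0.056,"ay":0,"az":0}

```text
time_s: 9.83
tcp_pos: [0.5235, -0.2715, 0.1816]
ee_rot: [[0.0, 0.9, 0.435], [-0.0, 0.435, -0.9], [-1.0, 0.0, 0.0]]
wrist_force: [-0.6, -0.3, -0.4]
gripper_width: 0.651
```

```bash
python3 st.py; python3 look.py w7;python3 -c "
import cv2;a=cv2.imread('pics/w6.png')[190:340,150:370];b=cv2.imread('pics/w7.png')[190:340,150:370]
cv2.imwrite('pics/c7.png',cv2.resize(cv2.hconcat([a,b]),(800,273)))"
```

```text
{'time_s': 9.833, 'joints': [-11.69, 21.404, -9.636, -0.001, -58.951, -142.525], 'tcp_pos': [0.523, -0.271, 0.182], 'wrist_force': [-0.622, -0.302, -0.411], 'moment': [-0.135, -0.176, -0.021], 'effort': [-0.016, -37.046, 17.104, 3.791, -0.131, -0.644], 'gripper_width': 0.651} jawdeg 25.78
{'time_s': 9.833, 'joints': [-11.69, 21.404, -9.636, -0.001, -58.951, -142.525], 'tcp_pos': [0.523, -0.271, 0.182], 'moment': [-0.135, -0.176, -0.021], 'gripper_width': 0.651}
```

View pics/c7.png

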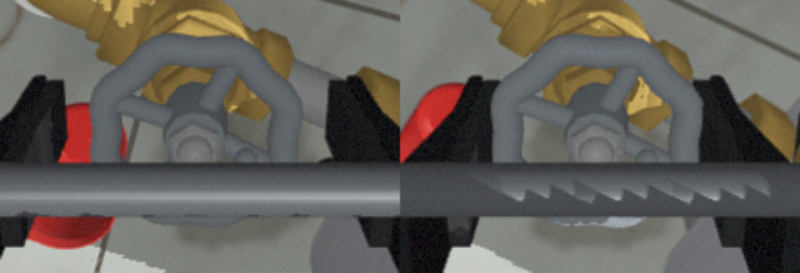

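Gripped. In the right-hand crop the pip is at (648,155) and the spokes at (545,110) and (615,85). Now I sweep counter-clockwise.

>>> play_rows:
  commands:
    - {"fingers":1,"tx":0,"ty":0,"tz":0,"ax":-0.028,"ay":0,"az":0}
    - {"fingers":1,"tx":0,"ty":0,"tz":0,"ax":-0.056,"ay":0,"az":0}

```text
time_s: 10.1
tcp_pos: [0.5235, -0.2715, 0.1816]
ee_rot: [[0.0, 0.812, 0.584], [-0.0, 0.584, -0.812], [-1.0, 0.0, 0.0]]
wrist_force: [-0.2, 0.2, -0.4]
gripper_width: 0.654
```

```bash
python3 st.py
```

```text
{'time_s': 10.1, 'joints': [-11.687, 21.407, -9.634, -0.002, -58.949, -132.594], 'tcp_pos': [0.523, -0.271, 0.182], 'wrist_force': [-0.233, 0.185, -0.379], 'moment': [-0.136, -0.147, -0.12], 'effort': [-0.053, -37.042, 17.076, 3.81, -0.16, -0.642], 'gripper_width': 0.654} jawdeg 35.72
```

>>> play_rows:
  commands:
    - {"fingers":1,"tx":0,"ty":0,"tz":0,"ax":-0.028,"ay":0,"az":0}
    - {"fingers":1,"tx":0,"ty":0,"tz":0,"ax":-0.056,"ay":0,"az":0}

```text
time_s: 10.27
tcp_pos: [0.5235, -0.2714, 0.1816]
ee_rot: [[0.0, 0.697, 0.717], [0.0, 0.717, -0.697], [-1.0, 0.0, 0.0]]
wrist_force: [0.5, -0.1, -0.0]
gripper_width: 0.654
```

```bash
python3 st.py
```

```text
{'time_s': 10.267, 'joints': [-11.685, 21.407, -9.634, -0.003, -58.947, -122.507], 'tcp_pos': [0.524, -0.271, 0.182], 'wrist_force': [0.489, -0.055, -0.006], 'moment': [-0.09, -0.197, -0.144], 'effort': [-0.102, -37.031, 17.07, 3.837, -0.17, -0.603], 'gripper_width': 0.654} jawdeg 45.81
```

>>> play_rows:
  commands:
    - {"fingers":1,"tx":0,"ty":0,"tz":0,"ax":-0.028,"ay":0,"az":0}
    - {"fingers":1,"tx":0,"ty":0,"tz":0,"ax":-0.056,"ay":0,"az":0}

```text
time_s: 10.43
tcp_pos: [0.5235, -0.2714, 0.1815]
ee_rot: [[0.0, 0.561, 0.828], [0.0, 0.828, -0.561], [-1.0, 0.0, 0.0]]
wrist_force: [-0.0, -0.6, -0.4]
gripper_width: 0.655
```

```bash
python3 st.py
```

```text
{'time_s': 10.433, 'joints': [-11.685, 21.407, -9.635, -0.005, -58.944, -112.427], 'tcp_pos': [0.524, -0.271, 0.182], 'wrist_force': [-0.032, -0.578, -0.383], 'moment': [-0.06, -0.222, -0.137], 'effort': [-0.146, -37.014, 17.067, 3.867, -0.176, -0.603], 'gripper_width': 0.655} jawdeg 55.88
```

>>> play_rows:
  commands:
    - {"fingers":1,"tx":0,"ty":0,"tz":0,"ax":-0.028,"ay":0,"az":0}
    - {"fingers":1,"tx":0,"ty":0,"tz":0,"ax":-0.056,"ay":0,"az":0}

```text
time_s: 10.6
tcp_pos: [0.5235, -0.2714, 0.1816]
ee_rot: [[0.0, 0.407, 0.913], [0.0, 0.913, -0.407], [-1.0, 0.0, 0.0]]
wrist_force: [-0.1, 1.3, -0.5]
gripper_width: 0.656
```

```bash
python3 st.py
```

```text
{'time_s': 10.6, 'joints': [-11.684, 21.405, -9.635, -0.009, -58.944, -102.348], 'tcp_pos': [0.524, -0.271, 0.182], 'wrist_force': [-0.065, 1.294, -0.503], 'moment': [-0.081, -0.184, -0.038], 'effort': [-0.187, -36.994, 17.07, 3.899, -0.178, -0.603], 'gripper_width': 0.656} jawdeg 65.96
```

>>> play_rows:
  commands:
    - {"fingers":1,"tx":0,"ty":0,"tz":0,"ax":-0.028,"ay":0,"az":0}
    - {"fingers":1,"tx":0,"ty":0,"tz":0,"ax":-0.056,"ay":0,"az":0}

```text
time_s: 10.77
tcp_pos: [0.5235, -0.2714, 0.1816]
ee_rot: [[0.0, 0.241, 0.97], [0.0, 0.97, -0.241], [-1.0, 0.0, 0.0]]
wrist_force: [0.4, 1.5, 0.5]
gripper_width: 0.655
```

```bash
python3 st.py
```

```text
{'time_s': 10.767, 'joints': [-11.683, 21.405, -9.633, -0.012, -58.942, -92.27], 'tcp_pos': [0.524, -0.271, 0.182], 'wrist_force': [0.449, 1.48, 0.454], 'moment': [-0.11, -0.19, -0.134], 'effort': [-0.186, -37.003, 17.057, 3.937, -0.212, -0.566], 'gripper_width': 0.655} jawdeg 76.04
```

>>> play_rows:
  commands:
    - {"fingers":1,"tx":0,"ty":0,"tz":0,"ax":-0.028,"ay":0,"az":0}
    - {"fingers":1,"tx":0,"ty":0,"tz":0,"ax":-0.056,"ay":0,"az":0}

```text
time_s: 10.93
tcp_pos: [0.5236, -0.2714, 0.1816]
ee_rot: [[0.001, 0.068, 0.998], [0.0, 0.998, -0.068], [-1.0, 0.0, 0.001]]
wrist_force: [0.4, 0.4, -0.2]
gripper_width: 0.649
```

```bash
python3 st.py
```

```text
{'time_s': 10.933, 'joints': [-11.683, 21.404, -9.631, -0.017, -58.926, -82.235], 'tcp_pos': [0.524, -0.271, 0.182], 'wrist_force': [0.384, 0.386, -0.232], 'moment': [-0.212, -0.343, -0.386], 'effort': [-0.102, -36.974, 17.034, 4.018, -0.295, -0.287], 'gripper_width': 0.649} jawdeg 86.07
```

>>> play_rows:
  commands:
    - {"fingers":1,"tx":0,"ty":0,"tz":0,"ax":-0.028,"ay":0,"az":0}
    - {"fingers":1,"tx":0,"ty":0,"tz":0,"ax":-0.056,"ay":0,"az":0}

```text
time_s: 11.1
tcp_pos: [0.5237, -0.2714, 0.1816]
ee_rot: [[0.001, -0.106, 0.994], [0.0, 0.994, 0.106], [-1.0, 0.0, 0.001]]
wrist_force: [0.8, 1.6, -0.6]
gripper_width: 0.656
```

```bash
python3 st.py
```

```text
{'time_s': 11.1, 'joints': [-11.683, 21.402, -9.63, -0.028, -58.915, -72.189], 'tcp_pos': [0.524, -0.271, 0.182], 'wrist_force': [0.755, 1.569, -0.558], 'moment': [-0.182, -0.325, -0.501], 'effort': [-0.144, -36.845, 17.064, 4.112, -0.312, -0.183], 'gripper_width': 0.656} jawdeg 96.11
```

>>> play_rows:
  commands:
    - {"fingers":1,"tx":0,"ty":0,"tz":0,"ax":-0.028,"ay":0,"az":0}
    - {"fingers":1,"tx":0,"ty":0,"tz":0,"ax":-0.056,"ay":0,"az":0}

```text
time_s: 11.27
tcp_pos: [0.5237, -0.2713, 0.1815]
ee_rot: [[0.001, -0.279, 0.96], [0.0, 0.96, 0.279], [-1.0, 0.0, 0.001]]
wrist_force: [0.3, 1.9, -0.3]
gripper_width: 0.656
```

```bash
python3 st.py
```

```text
{'time_s': 11.267, 'joints': [-11.685, 21.4, -9.634, -0.038, -58.913, -62.106], 'tcp_pos': [0.524, -0.271, 0.182], 'wrist_force': [0.252, 1.884, -0.251], 'moment': [-0.082, -0.342, -0.485], 'effort': [-0.146, -36.766, 17.084, 4.198, -0.309, -0.183], 'gripper_width': 0.656} jawdeg 106.19
```

The torque rise (contact near 78°, full stem torque by about 88°) marks slack take-up at jaw ≈ 80–85°. The target is jaw ≈ 263°, which leaves about 157°.

>>> play_rows:
  commands:
    - {"fingers":1,"tx":0,"ty":0,"tz":0,"ax":-0.03,"ay":0,"az":0}
    - {"fingers":1,"tx":0,"ty":0,"tz":0,"ax":-0.06,"ay":0,"az":0}
    - {"fingers":1,"tx":0,"ty":0,"tz":0,"ax":-0.09,"ay":0,"az":0}
    - {"fingers":1,"tx":0,"ty":0,"tz":0,"ax":-0.12,"ay":0,"az":0}
    - {"fingers":1,"tx":0,"ty":0,"tz":0,"ax":-0.15,"ay":0,"az":0}

```text
time_s: 11.68
tcp_pos: [0.5236, -0.2712, 0.1816]
ee_rot: [[0.001, -0.684, 0.729], [0.001, 0.729, 0.684], [-1.0, -0.0, 0.001]]
wrist_force: [-1.0, 1.3, 0.0]
gripper_width: 0.654
```

```bash
python3 st.py; python3 look.py w8;python3 -c "
import cv2;a=cv2.imread('pics/w7.png')[190:340,150:370];b=cv2.imread('pics/w8.png')[190:340,150:370]
cv2.imwrite('pics/c8.png',cv2.resize(cv2.hconcat([a,b]),(800,273)))"
```

```text
{'time_s': 11.683, 'joints': [-11.686, 21.392, -9.633, -0.06, -58.916, -35.091], 'tcp_pos': [0.524, -0.271, 0.182], 'wrist_force': [-0.998, 1.324, 0.014], 'moment': [0.198, -0.306, -0.518], 'effort': [-0.127, -36.562, 17.154, 4.401, -0.25, -0.227], 'gripper_width': 0.654} jawdeg 133.19
{'time_s': 11.683, 'joints': [-11.686, 21.392, -9.633, -0.06, -58.916, -35.091], 'tcp_pos': [0.524, -0.271, 0.182], 'moment': [0.198, -0.306, -0.518], 'gripper_width': 0.654}
0.79 circle ((0.5245164632797241, -0.2713094651699066), 0.03158882260322571) ell ((0.5244362354278564, -0.271409273147583), (0.0604756660759449, 0.062483709305524826), 129.5360107421875) [ 0.4935898  -0.30176306] [ 0.55454385 -0.24252295]
```

View pics/c8.png

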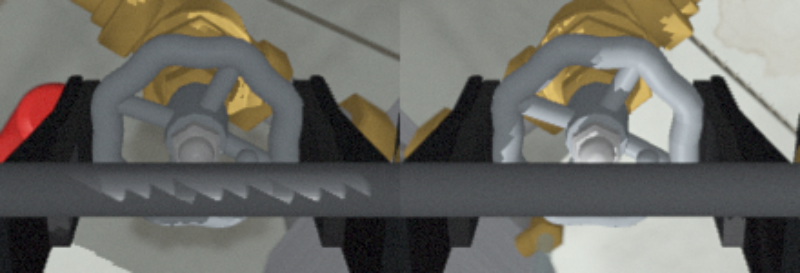

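There is no slip: the pip holds its place in the jaw frame at (248,153) and (648,155). About 130° remain.

>>> play_rows:
  commands:
    - {"fingers":1,"tx":0,"ty":0,"tz":0,"ax":-0.03,"ay":0,"az":0}
    - {"fingers":1,"tx":0,"ty":0,"tz":0,"ax":-0.06,"ay":0,"az":0}
    - {"fingers":1,"tx":0,"ty":0,"tz":0,"ax":-0.09,"ay":0,"az":0}
    - {"fingers":1,"tx":0,"ty":0,"tz":0,"ax":-0.12,"ay":0,"az":0}
    - {"fingers":1,"tx":0,"ty":0,"tz":0,"ax":-0.15,"ay":0,"az":0}

```text
time_s: 12.2
tcp_pos: [0.5235, -0.2711, 0.1816]
ee_rot: [[0.001, -0.94, 0.34], [0.001, 0.34, 0.94], [-1.0, -0.0, 0.001]]
wrist_force: [-0.8, 1.4, 0.0]
gripper_width: 0.653
```

>>> play_rows:
  commands:
    - {"fingers":1,"tx":0,"ty":0,"tz":0,"ax":-0.03,"ay":0,"az":0}
    - {"fingers":1,"tx":0,"ty":0,"tz":0,"ax":-0.06,"ay":0,"az":0}
    - {"fingers":1,"tx":0,"ty":0,"tz":0,"ax":-0.09,"ay":0,"az":0}
    - {"fingers":1,"tx":0,"ty":0,"tz":0,"ax":-0.12,"ay":0,"az":0}
    - {"fingers":1,"tx":0,"ty":0,"tz":0,"ax":-0.15,"ay":0,"az":0}

```text
time_s: 12.62
tcp_pos: [0.5234, -0.2711, 0.1816]
ee_rot: [[0.001, -0.992, -0.124], [0.001, -0.124, 0.992], [-1.0, -0.001, 0.001]]
wrist_force: [-0.4, 1.2, 1.2]
gripper_width: 0.656
```

>>> play_rows:
  commands:
    - {"fingers":1,"tx":0,"ty":0,"tz":0,"ax":-0.03,"ay":0,"az":0}
    - {"fingers":1,"tx":0,"ty":0,"tz":0,"ax":-0.06,"ay":0,"az":0}
    - {"fingers":1,"tx":0,"ty":0,"tz":0,"ax":-0.09,"ay":0,"az":0}
    - {"fingers":1,"tx":0,"ty":0,"tz":0,"ax":-0.12,"ay":0,"az":0}
    - {"fingers":1,"tx":0,"ty":0,"tz":0,"ax":-0.15,"ay":0,"az":0}

```text
time_s: 13.03
tcp_pos: [0.5232, -0.2711, 0.1816]
ee_rot: [[0.0, -0.828, -0.561], [0.001, -0.561, 0.828], [-1.0, -0.001, 0.001]]
wrist_force: [0.1, 0.8, 1.0]
gripper_width: 0.654
```

>>> play_rows:
  commands:
    - {"fingers":1,"tx":0,"ty":0,"tz":0,"ax":-0.03,"ay":0,"az":0}
    - {"fingers":1,"tx":0,"ty":0,"tz":0,"ax":-0.06,"ay":0,"az":0}
    - {"fingers":1,"tx":0,"ty":0,"tz":0,"ax":-0.09,"ay":0,"az":0}
    - {"fingers":1,"tx":0,"ty":0,"tz":0,"ax":-0.12,"ay":0,"az":0}
    - {"fingers":1,"tx":0,"ty":0,"tz":0,"ax":-0.15,"ay":0,"az":0}

```text
time_s: 13.45
tcp_pos: [0.5232, -0.2712, 0.1815]
ee_rot: [[-0.0, -0.483, -0.875], [0.001, -0.875, 0.483], [-1.0, -0.001, 0.001]]
wrist_force: [0.5, 1.2, 0.5]
gripper_width: 0.657
```

```bash
python3 st.py
```

```text
{'time_s': 13.45, 'joints': [-11.696, 21.392, -9.638, -0.064, -58.994, 72.833], 'tcp_pos': [0.523, -0.271, 0.182], 'wrist_force': [0.487, 1.242, 0.487], 'moment': [0.495, 0.041, -0.525], 'effort': [0.244, -36.581, 17.234, 4.478, 0.176, -0.227], 'gripper_width': 0.657} jawdeg 241.1
```

>>> play_rows:
  commands:
    - {"fingers":1,"tx":0,"ty":0,"tz":0,"ax":-0.03,"ay":0,"az":0}
    - {"fingers":1,"tx":0,"ty":0,"tz":0,"ax":-0.06,"ay":0,"az":0}
    - {"fingers":1,"tx":0,"ty":0,"tz":0,"ax":-0.09,"ay":0,"az":0}
    - {"fingers":1,"tx":0,"ty":0,"tz":0,"ax":-0.122,"ay":0,"az":0}
    - {"fingers":1,"tx":0,"ty":0,"tz":0,"ax":-0.122,"ay":0,"az":0}

```text
time_s: 13.87
tcp_pos: [0.5231, -0.2713, 0.1816]
ee_rot: [[-0.001, -0.122, -0.993], [0.001, -0.993, 0.122], [-1.0, -0.001, 0.001]]
wrist_force: [-0.4, 0.7, 1.6]
gripper_width: 0.658
```

```bash
python3 st.py; python3 look.py w9;python3 -c "
import cv2;a=cv2.imread('pics/w7.png')[190:340,150:370];b=cv2.imread('pics/w9.png')[190:340,150:370]
cv2.imwrite('pics/c9.png',cv2.resize(cv2.hconcat([a,b]),(800,273)))"
```

```text
{'time_s': 13.867, 'joints': [-11.695, 21.398, -9.638, -0.031, -59.001, 94.71], 'tcp_pos': [0.523, -0.271, 0.182], 'wrist_force': [-0.398, 0.729, 1.554], 'moment': [0.388, 0.139, -0.278], 'effort': [-0.05, -36.698, 17.287, 4.266, 0.264, 0.835], 'gripper_width': 0.658} jawdeg 263.0
{'time_s': 13.867, 'joints': [-11.695, 21.398, -9.638, -0.031, -59.001, 94.71], 'tcp_pos': [0.523, -0.271, 0.182], 'moment': [0.388, 0.139, -0.278], 'gripper_width': 0.658}
0.66 circle ((0.523381769657135, -0.2711072266101837), 0.030849238857626915) ell ((0.5232681035995483, -0.2713291049003601), (0.05905225872993469, 0.06135358661413193), 75.31639862060547) [ 0.49296004 -0.30094057] [ 0.5537145  -0.24212664]
```

View pics/c9.png

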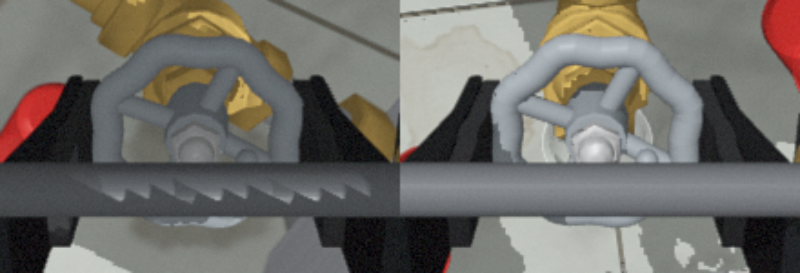

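No slip: the pip is still at (648,155). I'll release and lift straight up.

>>> play_rows:
  commands:
    - {"fingers":-0.8,"tx":0,"ty":0,"tz":0,"ax":0,"ay":0,"az":0}
    - {"fingers":-0.8,"tx":0,"ty":0,"tz":0,"ax":0,"ay":0,"az":0}
    - {"fingers":-0.8,"tx":0,"ty":0,"tz":0,"ax":0,"ay":0,"az":0}
    - {"fingers":-0.8,"tx":0,"ty":0,"tz":0,"ax":0,"ay":0,"az":0}
    - {"fingers":-0.8,"tx":0,"ty":0,"tz":0,"ax":0,"ay":0,"az":0}

```text
time_s: 14.38
tcp_pos: [0.5234, -0.2715, 0.1815]
ee_rot: [[-0.0, -0.119, -0.993], [-0.0, -0.993, 0.119], [-1.0, 0.0, 0.0]]
wrist_force: [-0.5, -0.0, -0.1]
gripper_width: 0.879
```

>>> play_rows:
  commands:
    - {"fingers":-0.8,"tx":-0.02,"ty":0,"tz":0,"ax":0,"ay":0,"az":0}
    - {"fingers":-0.8,"tx":-0.05,"ty":0,"tz":0,"ax":0,"ay":0,"az":0}
    - {"fingers":-0.8,"tx":-0.09,"ty":0,"tz":0,"ax":0,"ay":0,"az":0}
    - {"fingers":-0.8,"tx":-0.14,"ty":0,"tz":0,"ax":0,"ay":0,"az":0}
    - {"fingers":-0.8,"tx":-0.14,"ty":0,"tz":0,"ax":0,"ay":0,"az":0}

```text
time_s: 14.8
tcp_pos: [0.5265, -0.2733, 0.2951]
ee_rot: [[0.014, -0.118, -0.993], [-0.007, -0.993, 0.118], [-1.0, 0.005, -0.015]]
wrist_force: [0.7, -0.5, 1.7]
gripper_width: 0.9
```

```bash
python3 st.py; python3 look.py w10; python3 - <<'E'
from h import *
for n in ["scene","side"]:
    c=viewer.capture(n)
    for nm,z in [("beaker_mid",.035),("flask_mid",.05),("spanner_mid",.003),("watch_mid",.01)]:
        for f in spotter.find_in(nm,c)[:3]: print(n,nm,np.round(f["score"],2),np.round(f["uv"],1),np.round(atz(c,f["uv"],z),3))
E
```

```text
{'time_s': 14.8, 'joints': [-11.689, 16.671, 0.164, 0.239, -72.634, 94.831], 'tcp_pos': [0.527, -0.273, 0.295], 'wrist_force': [0.709, -0.505, 1.684], 'moment': [-0.096, -0.078, -0.008], 'effort': [0.168, -29.755, 16.666, 3.422, -0.515, 0.006], 'gripper_width': 0.9} jawdeg 263.21
{'time_s': 14.8, 'joints': [-11.689, 16.671, 0.164, 0.239, -72.634, 94.831], 'tcp_pos': [0.527, -0.273, 0.295], 'moment': [-0.096, -0.078, -0.008], 'gripper_width': 0.9}
scene beaker_mid 0.74 [283.  206.3] [ 0.415 -0.157  0.035]
scene beaker_mid 0.73 [286.8 180.6] [ 0.464 -0.273  0.035]
scene beaker_mid 0.72 [299.7 158.6] [ 0.485 -0.404  0.035]
scene flask_mid 0.59 [222.2 258.7] [0.438 0.114 0.05 ]
scene spanner_mid 0.5 [248.4 237.6] [ 0.449 -0.026  0.003]
scene watch_mid 0.86 [207.4 300. ] [0.416 0.21  0.01 ]
side beaker_mid 0.91 [249.2 235.7] [ 0.413 -0.154  0.035]
side beaker_mid 0.9 [288.1 248.8] [ 0.468 -0.264  0.035]
side beaker_mid 0.83 [324.6 266.7] [ 0.498 -0.372  0.035]
side flask_mid 0.74 [219.8 200.5] [0.426 0.069 0.05 ]
side spanner_mid 0.58 [257.5 222.1] [ 0.501 -0.049  0.003]
side watch_mid 0.53 [199.8 193.8] [0.42 0.24 0.01]
```

View pics/w10.png

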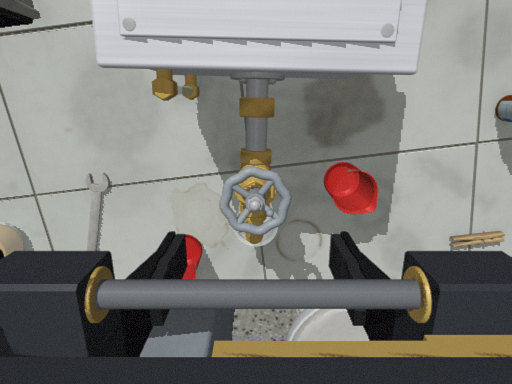

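The wheel is free at (256,202), and the beaker still stands under the spout at (257,235). I'll settle the arm and hand in.

>>> play_rows:
  commands:
    - {"fingers":-0.8,"tx":0,"ty":0,"tz":0,"ax":0,"ay":0,"az":0}
    - {"fingers":-0.8,"tx":0,"ty":0,"tz":0,"ax":0,"ay":0,"az":0}
    - {"fingers":-0.8,"tx":0,"ty":0,"tz":0,"ax":0,"ay":0,"az":0}

```text
time_s: 15.65
tcp_pos: [0.5234, -0.2715, 0.2866]
ee_rot: [[0.0, -0.119, -0.993], [0.0, -0.993, 0.119], [-1.0, -0.0, -0.0]]
wrist_force: [0.3, 0.6, -0.3]
gripper_width: 0.896
```

```bash
python3 -c "
from h import *
print(job.finish_job())"
```

```text
the job is handed in; nothing more can be done
None
```

The valve is preset: I shut the gate until it seated, opened it by half a turn of the stem, let go of the wheel and handed the job in at 15.7 s. No verdict is reported.

- **Shutting:** I turned the wheel clockwise until the torque climbed past the steady 0.45–0.5 N m to about 0.67 N m. I held it there for about 0.4 s, during which the torque settled to about 0.48 N m.
- **Opening:** I regripped and turned counter-clockwise. The slack ran out at a jaw angle of about 78–85°, and I stopped at 263°. That is half a turn (178–185°), give or take about 5°; the limit is 25°.
- **Slip:** In the wrist pictures the spokes, and in the opening the pip, kept their place between the jaws while the stem was turning, so the grip did not slip.
- **Last checks:** The wheel is released and the arm is about 105 mm above it, with wrist force near zero. The beaker was found within about 3 mm of its starting place.
- **Disagreements:** The detector's readings for the flask, spanner and stopwatch moved by 4–32 mm between looks. The stopwatch in the side camera moved most, but in the scene camera it moved only 10 mm. The arm never went near any of them, so I took this as detector noise.

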